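Pump up the gantry rail lubricator until its charge indicator pops

ROBOT

A 6-joint arm with a two-finger parallel gripper is mounted at the origin on the work surface. World frame = base frame: x ahead of the robot, y to its left, z up, the work surface at z = 0. Lengths are in m, angles in rad, forces in N, time in s.
With the tool pointing down it reaches from about 0.375 to 0.975 m from the base axis. Payload 3.8 kg.
Tool frame: the origin (TCP) lies at the very end of the fingers, on their centre line; the grasp point (between the pads) lies 19 mm behind it; z points along the fingers, y is the line along which they close (so a half turn about z gives the same grasp; the last joint's range is limited). The gripper opens to 85 mm and grips with 20 to 120 N. Pads are 22 mm wide; open, the fingers measure 114 mm over their backs; the gripper's body (76 mm by 85 mm) begins 54 mm behind the grasp point. The pads swing forward as they close: fully open they stand 13 mm farther back than shut.
Start: joints at [-1.171, 0.264, 1.604, -0, 1.274, -0.037], TCP at [0.286, -0.612, 0.231] pointing down, gripper open.
Joint ranges: [-2.63, 2.63], [-0.94, 2.18], [0.31, 2.57], [-1.31, 4.45], [0, 2.66], [-2.55, 2.55]. Speed limits (rad/s): [2.57, 2.57, 3.14, 3.14, 3.14, 3.14].

INTERFACE

Orientations are given as a rotation vector (axis times angle).
In Python, from workcell import bot gives the robot as it stands. The module is installed in compiled form; this text tells all that it offers.
- The arm moves only by the tool tcp_steps, called after "Emit:" as name(argument=value, ...), one argument or row to a line, values as JSON. Schema: {"type":"object","properties":{"motion":{"type":"array","items":{"type":"array","items":{"type":"number"},"minItems":4,"maxItems":4},"minItems":1,"maxItems":5},"finger_gap":{"type":"number"},"force":{"type":"number"},"only":{"type":"string"},"quiet":{"type":"boolean"},"lines":{"type":"string"}},"required":["motion"],"additionalProperties":false}. motion is a list of rows, 1 to 5 of them, each of 4 numbers: dx, dy, dz in shares of the most that a row can go, 1 being 62.5 mm, then a turn about the tool's z in units of 0.05 rad; each row shifts and turns the commanded pose from where the row before left it, along the tool's axes as they then stand; what a row does not reach is not made up. A row lasts 1/8 s, in which the tool goes at most 0.0625 m and 0.188 rad, less where a joint would pass 70% of its speed; a pose out of reach is approached as far as the arm can. finger_gap is the opening from 0.0 (shut) to 1.0 (fully open), set as the call begins (left out keeps the last). The fingers move at their own pace and stop on an object; force is the grip in N (left out, the last holds). Time passes only in rows, so rows that do not move let the fingers close. The tool returns the time, the measured TCP pose, the force, the opening and the grip force at its end. only (a regular expression) keeps the lines of the reply that match it, lines (a string "A,B") keeps lines A to B, and quiet returns only ok. Input that does not fit is refused with a message, and nothing moves.
- bot.read_state(): the state, without advancing time (a new reading comes with each control period).
- bot.read_camera(name): name is "side" or "top" or "wrist"; returns the picture (384x512x3 uint8, red, green, blue); there is no depth.
- bot.camera_info(name): a dict with "intrinsics" (3x3 intrinsics, pixels), "k1" (the pictures are not rectified: a ray, as slopes to the right and down, at radius r is drawn at 1 + k1 r^2 times it, then the intrinsics apply), "extrinsics" (4x4, takes a point from camera to world coordinates). Camera axes: x right, y down, z forward; pixel columns grow to the right and rows downward; lengths in m; the calibration is good to about 2 mm. A picture is of the moment at which its call begins: read the wrist's pose just before it. camera_info takes no time and is no camera call; for the wrist camera it gives the pose at the moment of the call.
- bot.finish_job(): hands the job in; it is judged then, once.
Trained networks look in the newest picture that a camera, given by its name, has taken for a name from the list of things; names that differ only in an ending like _2 or _b are one class to them, and where a whole thing is asked for, a point or a joint stands for the part that bears it (a point fixed in the world has none). Each returns a list of dicts, best first, with "conf" (0 to 1); they miss things now and then, are a little off and sometimes report something else, mostly with a low value. They report only what shows in the picture. A call takes as long as a camera call.
- bot.search_frame(camera, thing): "box" ([left, top, right, bottom] in pixels, round what is visible of it).
- bot.regions_of(camera, thing): "pixels" (384x512 bool, what is visible of it) and "box" ([left, top, right, bottom] in pixels, round what is visible of it).
- bot.spot_point(camera, thing): "pixel" ([row, column] in pixels: a listed point, or the origin of a listed thing).
The state is a dict: "time": time; "q": joint angles; "joint_vel": joint speeds; "joint_torque": joint torques, N m; "tool_pos": TCP position; "tcp_rot": TCP orientation; "wrist_force": force on the tool from outside, world axes, zero at the start; "torque": the same for the moment, N m; "width": opening from 0.0 (shut) to 1.0 (fully open); "grip_force": force on a finger pad.
Only numpy, scipy, OpenCV 4.12 (cv2) and the standard library are available. Lean on these libraries where they do the work, as an engineer would, in place of code of your own. Each camera call takes 0.05 s, during which the arm holds its last target. There are 200 camera calls.

TASK

Charge the hand lubricator of the printer's gantry rail: with the fingertips push its spring-loaded palm plunger right down and let it come all the way up again, stroke after stroke, until the indicator stem on the round accumulator pops fully out. Stop pumping then, before the small relief-valve pin next to it is blown out as well, and leave the plunger fully up. Nothing needs grasping: the pump alone must drive the stem out, so do not touch the stem, and leave the parts and tools around it where they are.

Things in the scene. Friction and masses are not known exactly. Their poses are not given: they have to be found in the camera images.
- lubricator: Hand lubricator and gantry beam on an aluminium base plate (215 x 300 x 10 mm), fixed to the table. Origin on the plunger's axis at table height; z up, y along the beam, x from the plunger towards the beam. The accumulator with the stem, an aluminium cylinder of 46 mm diameter with a steel hexagon cap, top at 88 mm, stands at x +5, y +90 mm.
- pump_gland (a point): Top of the pump barrel, on the plunger's axis, 93 mm above the table. The barrel is 42 mm in diameter, its hexagon nut 48 mm; below 60 mm it widens to the 64 x 64 mm pump block.
- plunger_top (a point): Centre of the top of the plunger's black mushroom head (54 mm diameter, nearly flat top of 46 mm diameter), 146 mm above the table when the plunger is up, 122 mm when it is fully down. It moves with the plunger.
- plunger (a joint): Stroke of the plunger in m: 0 = up, 0.024 = fully down. Its spring pushes back with 6 N at the top, 11 N at the bottom; pumping adds 3 N, speed 2.5 N at 0.1 m/s. Let go, it rises fully in 0.3 s. Only downstrokes pump; nothing leaks back. From fully up, 21 mm or more gives a full dose, less gives a smaller one, under 5 mm none. It must rise fully to refill.
- stem_out (a joint): Indicator stem of the accumulator in m: 0 = in (cap resting on the hexagon cap), 0.024 = fully out. It stays in while the charge builds up and then pops out in one go during a downstroke, and stays out. How much charge is already there at the start is not known: 3 to 6 full strokes are needed.
- stem: The indicator stem: a 10 mm steel rod whose visible end carries a steel cap, 18 mm diameter, 6 mm thick. Origin at the centre of the cap's underside: 88.5 mm above the table when in, 112.5 mm when fully out; at x +5, y +90 mm in the lubricator's frame. z up.
- relief (a joint): Relief-valve pin in m: 0 = seated, 0.010 = blown out. It is a 7 mm steel pin in the top of the brass valve. One full stroke more after the stem has popped never blows it, two may, three always do; it does not go back.
- relief_tip (a point): Top of the relief-valve pin, 70 mm above the table when seated; at x 0, y +50 mm in the lubricator's frame. The brass valve around it is 18 mm across, its top 66 mm above the table.
- reservoir_top (a point): Small stud in the middle of the grease reservoir's black lid, 126 mm above the table. The reservoir is a clear upright cylinder, 72 mm diameter; at y -95 mm in the lubricator's frame.
- beam_mid (a point): Middle of the rail on top of the black gantry beam, 62 mm above the table, at x +118 mm in the lubricator's frame. The beam is 40 mm wide and 460 mm long; two carriages on it, 46 x 62 mm at y -130 and +130 mm, reach 76 mm. Metering block and thin tubes between pump and beam reach 72 mm.
- dropper: Amber dropper bottle, 28 mm diameter, 75 mm tall, standing loose on the base plate (10 mm above the table) close in front of the pump. Origin at the centre of its underside.
- cartridge: White grease cartridge standing on its end, 36 mm diameter, 121 mm tall with its black nozzle. Origin at the centre of its underside.
- gear: Printed grey gear lying flat, 57 mm diameter, 12 mm thick, hub 20 mm high. Origin at the centre of its underside.
- bracket: Printed black angle bracket, foot 50 x 36 mm, 44 mm high. Origin at the centre of the foot's underside.
- dish: Small open steel dish, 72 mm diameter, 24 mm high. Origin at the centre of its underside.
- wrench: Flat steel wrench, 120 mm long, lying in front of the base plate. Origin near its middle, x along its length.
- scraper: Spatula-shaped print scraper, 180 mm long, lying to the left of the base plate. Origin near its middle, x along its length.

How it is judged:
On the way, in this order (a step that is already met when the one before it is completed fails the run):
1. the plunger is pushed right down (at least 18 of its 24 mm) (value of joint plunger above 0.018 m), for 0.02 s.
2. the plunger is let up again (within 4 mm of its top) (value of joint plunger below 0.004 m), for 0.02 s.
3. after further strokes the indicator stem has popped out (at least 21 of its 24 mm) (value of joint stem_out above 0.021 m), for 0.1 s.
At the end, for the whole second after the job is handed in: The indicator stem stands at least 21 of its 24 mm out, the relief pin is less than 4 mm out, the plunger is up to within 3 mm of its top, and the seven loose parts and tools are within 30 mm of where they stood (value of joint stem_out above 0.021 m and value of joint relief below 0.004 m and value of joint plunger below 0.003 m and distance of each of dropper, cartridge, gear, bracket, dish, wrench, scraper from where it was at the start of the episode below 0.03 m); the robot touches nothing.
It fails at once if the relief-valve pin is blown out by pumping on (4 mm or more) (value of joint relief above 0.004 m).
It fails at once if the indicator stem is touched by the robot (over 1 N) (contact force between any of the fingers, the arm and stem above 1 N).
It fails at once if one of the loose parts or tools is lifted, carried, or pushed more than 30 mm (distance of any of dropper, cartridge, gear, bracket, dish, wrench, scraper from where it was at the start of the episode above 0.03 m).
It also fails if it takes over 48 s, if anything falls off the work surface, if the arm or the gripper's body presses on something with over 40 N, if the wrist force passes 120 N, or if a joint passes its speed limit or range.

## Working session

There is one attempt and no reset: what is moved stays moved. The work goes in short steps, Python scripts to look and compute and a tool call to move; the robot and the scene stay as the last step left them, time stands still between calls to the robot, and variables do not carry over. Pictures are saved under pics/ and viewed, at most 10 in all, crops included, and the job is handed in when it is done.

```bash
mkdir -p pics
```

Create h.py:
```python
import numpy as np, cv2
from workcell import bot
def ray(cam,row,col):
    i=bot.camera_info(cam);K=np.array(i["intrinsics"]);E=np.array(i["extrinsics"])
    d=np.array([(col-K[0,2])/K[0,0],(row-K[1,2])/K[1,1]]);s=d.copy()
    for _ in range(30): s=d/(1+i["k1"]*(s@s))
    return E[:3,3],E[:3,:3]@np.array([s[0],s[1],1])
def atz(cam,row,col,z):
    o,v=ray(cam,row,col);return o+v*(z-o[2])/v[2]
def save(cam,n):
    im=bot.read_camera(cam);cv2.imwrite(f"pics/{n}.png",im[:,:,::-1]);return im
```

Run:
```python
from h import *
np.set_printoptions(precision=4,suppress=True)
s=bot.read_state();print(s["time"],s["tool_pos"],s["tcp_rot"],s["width"])
a=save("top","top0");b=save("side","side0");cv2.imwrite("pics/c0.png",np.vstack([a,b])[:,:,::-1])
Z=dict(plunger_top=.146,pump_gland=.093,stem=.0885,relief_tip=.07,reservoir_top=.126,beam_mid=.062,dropper=.01,cartridge=0)
for n,z in Z.items():
  for c in("top","side"):
    for r in bot.spot_point(c,n)[:1]: print(n,c,round(r["conf"],2),np.round(r["pixel"]),atz(c,*r["pixel"],z))
```

```text
0.0 [ 0.2853 -0.6109  0.23  ] [-3.0648 -0.6802  0.0006] 1.0031854642970923
plunger_top top 0.84 [175. 268.] [0.5409 0.064  0.146 ]
plunger_top side 0.63 [178. 262.] [0.531  0.0714 0.146 ]
pump_gland top 0.67 [181. 268.] [0.5299 0.0642 0.093 ]
pump_gland side 0.91 [196. 263.] [0.5327 0.0589 0.093 ]
stem top 0.61 [186. 239.] [0.5139 0.1505 0.0885]
stem side 0.51 [173. 252.] [0.5189 0.1492 0.0885]
relief_tip top 0.57 [198. 265.] [0.4788 0.0709 0.07  ]
reservoir_top top 0.61 [172. 298.] [ 0.5529 -0.025   0.126 ]
reservoir_top side 0.93 [211. 279.] [ 0.5573 -0.0215  0.126 ]
beam_mid top 0.67 [143. 262.] [0.6521 0.0826 0.062 ]
beam_mid side 0.86 [192. 303.] [0.6465 0.081  0.062 ]
dropper top 0.47 [198. 268.] [0.4843 0.0619 0.01  ]
dropper side 0.73 [200. 266.] [0.5513 0.1149 0.01  ]
cartridge top 0.55 [224. 274.] [0.398  0.0408 0.    ]
cartridge side 0.96 [274. 234.] [ 0.4335 -0.0988  0.    ]
```

Run:
```python
import cv2,numpy as np
a=cv2.imread("pics/top0.png")[90:290,150:400];b=cv2.imread("pics/side0.png")[90:310,150:400]
cv2.imwrite("pics/v0.png",np.hstack([cv2.resize(a,(395,316)),cv2.resize(b,(400,352))[:316]]))
cv2.imwrite("pics/v1.png",cv2.resize(b,(680,598)))
```

```text
(no output)
```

View pics/v0.png

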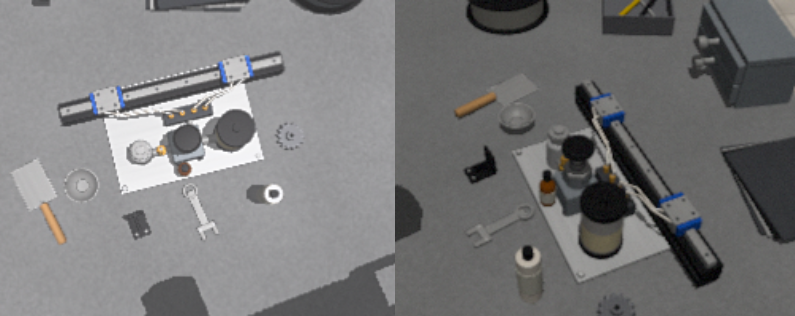

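View pics/v1.png

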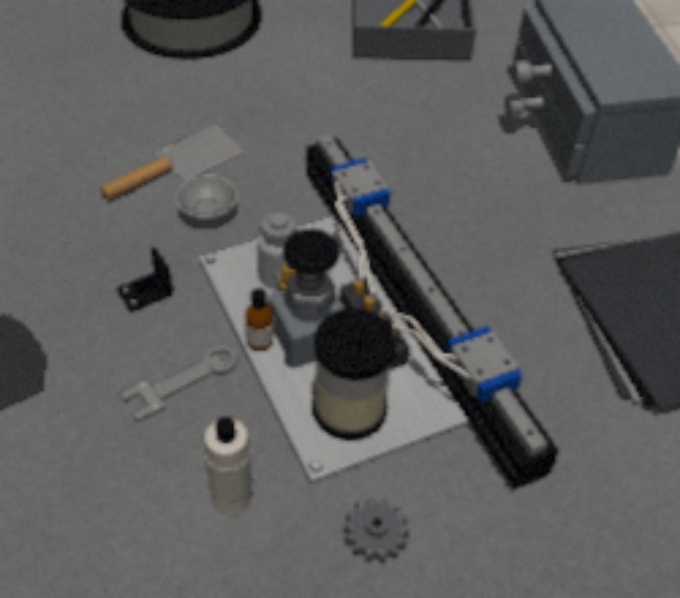

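The top and side pictures show the black mushroom head at about top (row 177, col 268) and side (183, 265). The accumulator with the stem is at top (186, 239), and the reservoir lid is to the right at top (172, 298). Next I'll fit the lubricator pose to all the points.

Add to h.py:
```python
def proj(cam,P):
    i=bot.camera_info(cam);K=np.array(i["intrinsics"]);E=np.array(i["extrinsics"])
    p=E[:3,:3].T@(np.array(P)-E[:3,3]);s=p[:2]/p[2];s=s*(1+i["k1"]*(s@s))
    return np.array([K[1,1]*s[1]+K[1,2],K[0,0]*s[0]+K[0,2]])
def tooldelta(P):
    from scipy.spatial.transform import Rotation as R
    s=bot.read_state();return R.from_rotvec(s["tcp_rot"]).as_matrix().T@(np.array(P)-s["tool_pos"])
```

Run:
```python
from h import *
from scipy.optimize import least_squares
np.set_printoptions(precision=4,suppress=True)
L=dict(plunger_top=(0,0,.146),pump_gland=(0,0,.093),stem=(.005,.09,.0885),reservoir_top=(0,-.095,.126),beam_mid=(.118,0,.062))
O=[]
for n in L:
  for c in("top","side"):
    for r in bot.spot_point(c,n)[:1]: O.append((n,c,r["pixel"]))
O+=[("plunger_top","top",(177.3,268.4)),("plunger_top","side",(182,264.7))]
def w(p,l): c,s=np.cos(p[2]),np.sin(p[2]); return (p[0]+c*l[0]-s*l[1],p[1]+s*l[0]+c*l[1],l[2])
f=lambda p:np.concatenate([proj(c,w(p,L[n]))-px for n,c,px in O])
r=least_squares(f,[.536,.066,.2],loss="soft_l1");print(r.x)
for o,e in zip(O,r.fun.reshape(-1,2)):print(o[:2],e)
for n in L:print(n,np.array(w(r.x,L[n])))
for c in("top","side"):
  for m in bot.regions_of(c,"plunger_top")[:1]:
    b=m["box"];print(c,m["conf"],b,proj(c,w(r.x,L["plunger_top"])))
print(tooldelta([r.x[0],r.x[1],.2]))
```

```text
[0.5337 0.0628 0.2152]
('plunger_top', 'top') [2.5181 0.4346]
('plunger_top', 'side') [2.3631 1.6464]
('pump_gland', 'top') [-1.2517  0.4767]
('pump_gland', 'side') [-1.1569  0.0956]
('stem', 'top') [-1.7842 -0.3937]
('stem', 'side') [-0.6646  0.0267]
('reservoir_top', 'top') [-0.3229  1.7099]
('reservoir_top', 'side') [ 2.9878 -0.6525]
('beam_mid', 'top') [ 0.9776 -1.7226]
('beam_mid', 'side') [-1.9973  0.2394]
('plunger_top', 'top') [0.2181 0.2346]
('plunger_top', 'side') [-1.2369 -1.2536]
plunger_top [0.5337 0.0628 0.146 ]
pump_gland [0.5337 0.0628 0.093 ]
stem [0.5193 0.1518 0.0885]
reservoir_top [ 0.5539 -0.03    0.126 ]
beam_mid [0.6489 0.088  0.062 ]
top 0.82 [258.7, 171.1, 276.2, 189.2] [177.5181 268.6346]
side 0.76 [254.7, 175.0, 276.2, 193.9] [180.7631 263.4464]
[ 0.5101 -0.5061  0.0313]
```

The rows are not in the units I measure in: shifts go in shares of 62.5 mm and turns go in units of 0.05 rad. I convert before sending: -0.043 m is -0.688, 0.043 m is 0.688.

Emit:
tcp_steps(
  motion=[
    [0.688,-0.688,0,0],
    [0.688,-0.688,0,0],
    [0.688,-0.688,0,0],
    [0.688,-0.688,0,0],
    [0.688,-0.688,0,0],
  ],
  finger_gap=0.0,
  force=20,
)

```text
time: 2.12
tool_pos: [0.3899, -0.3241, 0.2316]
tcp_rot: [3.067, 0.68, 0.001]
wrist_force: [0.9, -1.0, -0.4]
width: -0.001
grip_force: 0.0
```

Emit:
tcp_steps(
  motion=[
    [0.688,-0.688,0,0],
    [0.688,-0.688,0,0],
    [0.688,-0.688,0,0],
    [0.688,-0.688,0,0],
    [0.688,-0.688,0,0],
  ],
)

```text
time: 2.75
tool_pos: [0.4938, -0.0382, 0.2318]
tcp_rot: [3.066, 0.681, 0.002]
wrist_force: [2.0, -0.3, 0.5]
width: 0.003
grip_force: 0.0
```

```bash
python3 -c "
from h import *
print(tooldelta([.5337,.0628,.2]))"
```

```text
[ 0.07884307 -0.07463648  0.03181598]
```

Emit:
tcp_steps(
  motion=[
    [0.624,-0.592,0.16,0],
    [0.624,-0.592,0.16,0],
    [0,0,0.16,0],
    [0,0,0,0],
  ],
)

```text
time: 3.25
tool_pos: [0.5316, 0.0598, 0.2001]
tcp_rot: [3.066, 0.682, -0.004]
wrist_force: [-0.0, -0.2, 0.0]
width: 0.003
grip_force: 0.0
```

Run:
```python
from h import *
np.set_printoptions(precision=4,suppress=True)
w=save("wrist","w1");t=save("side","s1");a=save("top","t1")
cv2.imwrite("pics/v2.png",np.vstack([np.hstack([cv2.resize(x[90:290,150:400],(400,300)) for x in(t,a)]),np.hstack([cv2.resize(w,(400,300)),np.zeros((300,400,3),np.uint8)])])[:,:,::-1])
for c in("wrist","side"):
  for n,z in(("plunger_top",.146),("stem",.0885)):
    for r in bot.spot_point(c,n)[:1]:
      print(c,n,r["conf"],r["pixel"],atz(c,*r["pixel"],z))
print(tooldelta([.5337,.0628,.15]),proj("wrist",[.5337,.0628,.146]),proj("wrist",bot.read_state()["tool_pos"]))
```

```text
wrist plunger_top 0.86 [201.9, 248.2] [0.5361 0.061  0.146 ]
wrist stem 0.62 [158.7, 152.9] [0.5175 0.1519 0.0885]
side plunger_top 0.86 [179.9, 261.4] [0.5291 0.0665 0.146 ]
side stem 0.62 [191.3, 303.7] [0.6419 0.0622 0.0885]
[ 0.0023 -0.003   0.0519] [203.9349 245.0785] [242.8278 248.4799]
```

View pics/v2.png

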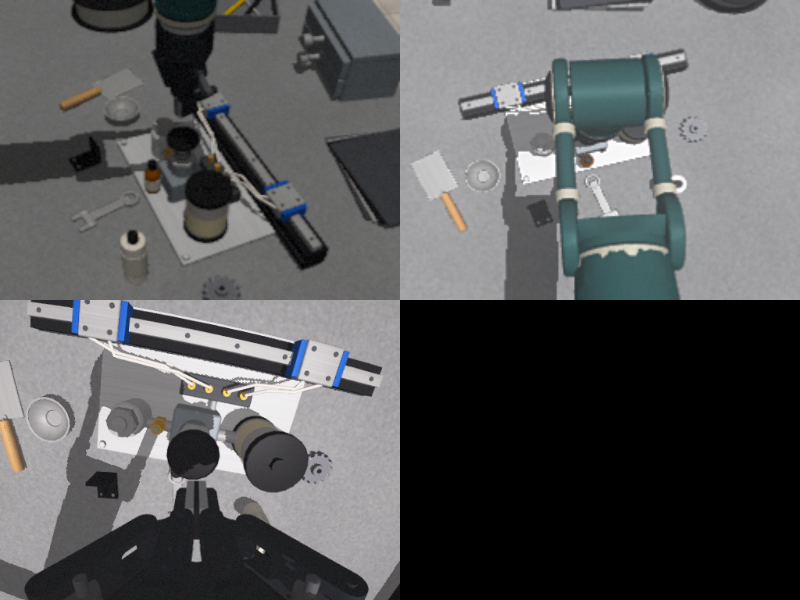

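The wrist picture shows the mushroom head at (row 202, col 248), just ahead of the fingers, and the accumulator cap at (159, 153) in clear view. I'll use that camera to check the stem. Now I'll descend and make stroke 1.

In the tool's units: -0.003 m is -0.048, 0.002 m is 0.032.

Emit:
tcp_steps(
  motion=[
    [0.032,-0.048,0.48,0],
    [0,0,0.32,0],
    [0,0,0,0],
  ],
)

```text
time: 3.98
tool_pos: [0.5316, 0.063, 0.1497]
tcp_rot: [-3.067, -0.68, 0.006]
wrist_force: [-0.4, 0.1, 0.1]
width: -0.003
grip_force: 0.0
```

Emit:
tcp_steps(
  motion=[
    [0,0,0.224,0],
    [0,0,0.192,0],
    [0,0,0,0],
  ],
)

```text
time: 4.35
tool_pos: [0.5349, 0.0634, 0.1278]
tcp_rot: [3.066, 0.68, 0.006]
wrist_force: [-2.1, -1.5, 9.5]
width: -0.003
grip_force: 4.3
```

In the tool's units: 0.004 m is 0.064, 0.002 m is 0.032.

Emit:
tcp_steps(
  motion=[
    [0,0,0.064,0],
    [0,0,0.032,0],
    [0,0,0,0],
  ],
)

```text
time: 4.72
tool_pos: [0.5349, 0.0633, 0.1229]
tcp_rot: [3.066, 0.68, 0.006]
wrist_force: [-5.4, -0.2, 12.8]
width: 0.003
grip_force: 6.6
```

Create chk.py:
```python
from h import *
import sys
w=save("wrist",sys.argv[1])
for n in("stem","plunger_top"):
  for r in bot.spot_point("wrist",n)[:1]: print(n,round(r["conf"],2),r["pixel"])
c=[.5193,.1518]
print("in",proj("wrist",c+[.0945]),"out",proj("wrist",c+[.1185]))
```

```text
(no output)
```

Emit:
tcp_steps(
  motion=[
    [0,0,-0.528,0],
    [0,0,0,0],
    [0,0,0,0],
    [0,0,0,0],
  ],
)

```text
time: 5.22
tool_pos: [0.5325, 0.0634, 0.1512]
tcp_rot: [-3.067, -0.681, 0.003]
wrist_force: [0.2, -0.5, -0.8]
width: -0.002
grip_force: 0.0
```

```bash
python3 chk.py u1
```

```text
stem 0.91 [176.6, 138.6]
plunger_top 0.94 [234.6, 250.3]
in [174.40702739 134.84063025] out [183.94846731 120.86257015]
```

Emit:
tcp_steps(
  motion=[
    [0,0,0.272,0],
    [0,0,0.256,0],
    [0,0,0,0],
    [0,0,0,0],
  ],
)

```text
time: 5.88
tool_pos: [0.5355, 0.0638, 0.1218]
tcp_rot: [3.066, 0.681, 0.007]
wrist_force: [-1.8, -0.6, 13.8]
width: 0.005
grip_force: 6.9
```

In the tool's units: -0.033 m is -0.528.

Emit:
tcp_steps(
  motion=[
    [0,0,-0.528,0],
    [0,0,0,0],
    [0,0,0,0],
    [0,0,0,0],
  ],
)

```text
time: 6.38
tool_pos: [0.532, 0.0635, 0.1505]
tcp_rot: [-3.067, -0.681, 0.004]
wrist_force: [0.2, -0.1, -0.1]
width: -0.001
grip_force: 0.0
```

```bash
python3 chk.py u2
```

```text
stem 0.79 [174.9, 138.8]
plunger_top 0.8 [236.3, 253.2]
in [174.35878318 134.79485045] out [183.90935324 120.79728406]
```

Emit:
tcp_steps(
  motion=[
    [0,0,0.272,0],
    [0,0,0.256,0],
    [0,0,0,0],
    [0,0,0,0],
  ],
)

```text
time: 7.02
tool_pos: [0.5354, 0.0637, 0.1218]
tcp_rot: [3.066, 0.68, 0.007]
wrist_force: [-1.9, 0.6, 13.9]
width: -0.002
grip_force: 6.7
```

Emit:
tcp_steps(
  motion=[
    [0,0,-0.528,0],
    [0,0,0,0],
    [0,0,0,0],
    [0,0,0,0],
  ],
)

```text
time: 7.52
tool_pos: [0.5321, 0.0634, 0.1506]
tcp_rot: [-3.067, -0.681, 0.004]
wrist_force: [-0.3, -0.4, -0.3]
width: 0.002
grip_force: 0.0
```

```bash
python3 chk.py u3
python3 -c "
import cv2,numpy as np
cv2.imwrite('pics/v3.png',np.hstack([cv2.resize(cv2.imread(f'pics/u{i}.png')[120:270,80:300],(390,266)) for i in(1,3)]))"
```

```text
stem 0.61 [177.6, 138.1]
plunger_top 0.86 [235.6, 251.0]
in [174.36275129 134.79576792] out [183.91270364 120.79917179]
```

View pics/v3.png

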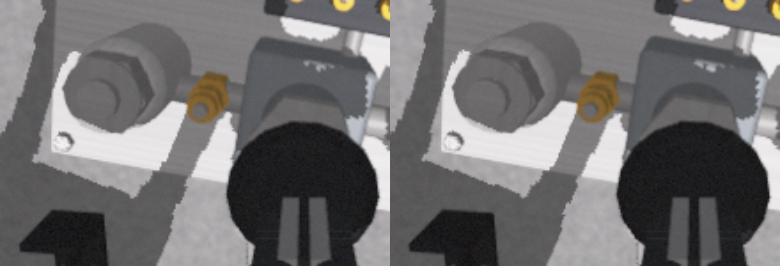

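After three strokes the stem cap still rests on the hexagon cap. It sits at crop (95, 95), the same as after stroke 1. Now stroke 4.

Emit:
tcp_steps(
  motion=[
    [0,0,0.272,0],
    [0,0,0.256,0],
    [0,0,0,0],
    [0,0,0,0],
  ],
)

```text
time: 8.18
tool_pos: [0.5353, 0.0638, 0.1218]
tcp_rot: [3.066, 0.681, 0.007]
wrist_force: [-1.7, 0.6, 12.9]
width: -0.001
grip_force: 6.7
```

Emit:
tcp_steps(
  motion=[
    [0,0,-0.528,0],
    [0,0,0,0],
    [0,0,0,0],
    [0,0,0,0],
  ],
)

```text
time: 8.68
tool_pos: [0.532, 0.0634, 0.1505]
tcp_rot: [-3.067, -0.681, 0.004]
wrist_force: [-0.5, 0.8, 0.4]
width: -0.0
grip_force: 0.0
```

```bash
python3 chk.py u4
python3 -c "
import cv2,numpy as np
cv2.imwrite('pics/v4.png',np.hstack([cv2.resize(cv2.imread(f'pics/u{i}.png')[120:270,80:300],(390,266)) for i in(3,4)]))"
```

```text
plunger_top 0.96 [235.9, 252.1]
in [174.36264192 134.79556838] out [183.91263463 120.79890526]
```

View pics/v4.png

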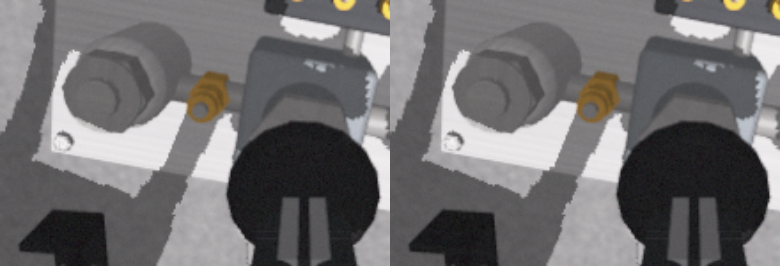

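After four strokes the stem is still in, unchanged at crop (95, 95). Now stroke 5.

In the tool's units: 0.017 m is 0.272, 0.016 m is 0.256.

Emit:
tcp_steps(
  motion=[
    [0,0,0.272,0],
    [0,0,0.256,0],
    [0,0,0,0],
    [0,0,0,0],
  ],
)

```text
time: 9.32
tool_pos: [0.5354, 0.0637, 0.1218]
tcp_rot: [3.066, 0.68, 0.007]
wrist_force: [-2.2, 0.1, 13.4]
width: 0.001
grip_force: 6.9
```

Emit:
tcp_steps(
  motion=[
    [0,0,-0.528,0],
    [0,0,0,0],
    [0,0,0,0],
    [0,0,0,0],
  ],
)

```text
time: 9.82
tool_pos: [0.5321, 0.0634, 0.1506]
tcp_rot: [-3.067, -0.681, 0.004]
wrist_force: [-0.1, -0.1, -0.2]
width: -0.001
grip_force: 0.0
```

```bash
python3 chk.py u5
python3 -c "
import cv2,numpy as np
cv2.imwrite('pics/v5.png',np.hstack([cv2.resize(cv2.imread(f'pics/u{i}.png')[120:270,80:300],(390,266)) for i in(4,5)]))"
```

```text
stem 0.78 [176.0, 137.9]
plunger_top 0.78 [235.7, 252.7]
in [174.36240326 134.79319641] out [183.91290455 120.7956754 ]
```

View pics/v5.png

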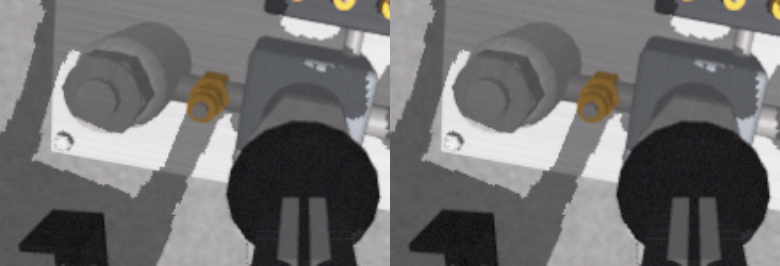

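Still in after five strokes, same position. Now stroke 6.

In the tool's units: 0.017 m is 0.272, 0.016 m is 0.256.

Emit:
tcp_steps(
  motion=[
    [0,0,0.272,0],
    [0,0,0.256,0],
    [0,0,0,0],
    [0,0,0,0],
  ],
)

```text
time: 10.48
tool_pos: [0.5355, 0.0637, 0.1218]
tcp_rot: [3.066, 0.681, 0.008]
wrist_force: [-1.6, -0.2, 13.3]
width: -0.003
grip_force: 6.7
```

Emit:
tcp_steps(
  motion=[
    [0,0,-0.528,0],
    [0,0,0,0],
    [0,0,0,0],
    [0,0,0,0],
  ],
)

```text
time: 10.98
tool_pos: [0.532, 0.0634, 0.1505]
tcp_rot: [-3.067, -0.681, 0.004]
wrist_force: [0.7, 0.4, -0.4]
width: -0.001
grip_force: 0.0
```

```bash
python3 chk.py u6
python3 -c "
import cv2,numpy as np
cv2.imwrite('pics/v6.png',np.hstack([cv2.resize(cv2.imread(f'pics/u{i}.png')[120:270,80:300],(390,266)) for i in(5,6)]))"
```

```text
stem 0.56 [184.0, 123.7]
plunger_top 0.61 [238.0, 252.1]
in [174.36152994 134.79469229] out [183.911854   120.79738217]
```

View pics/v6.png

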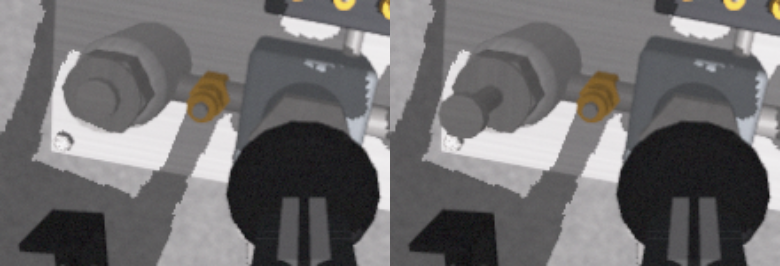

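The stem has popped fully out: its cap is now at crop (465, 115), wrist (184, 124), which matches the predicted "out" position. The relief pin is unchanged. I'll retreat straight up and hand in.

In the tool's units: -0.03 m is -0.48.

Emit:
tcp_steps(
  motion=[
    [0,0,-0.48,0],
    [0,0,-0.48,0],
    [0,0,0,0],
    [0,0,0,0],
  ],
)

```text
time: 11.62
tool_pos: [0.5326, 0.0635, 0.2113]
tcp_rot: [-3.067, -0.681, 0.002]
wrist_force: [-0.6, -0.5, -1.2]
width: 0.003
grip_force: 0.0
```

```bash
python3 chk.py u7 && python3 -c "
from workcell import bot
print(bot.finish_job())"
```

```text
stem 0.75 [164.8, 151.1]
plunger_top 0.22 [152.1, 17.8]
in [157.26300668 159.47844307] out [163.03677924 150.90643129]
the job is handed in; nothing more can be done
None
```

The indicator stem popped fully out on the sixth full stroke and I stopped pumping there; the relief pin still looked seated, the plunger was let up, the arm backed off clear, and the job is handed in (no verdict was returned).

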